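# Drift the worn sleeve out of the chrome weight

### The arm

A 7-joint arm with a two-finger parallel gripper is mounted at the origin on the work surface. World frame = base frame: x ahead of the robot, y to its left, z up, the work surface at z = 0. Lengths are in m, angles in rad, forces in N, time in s.
With the tool pointing down it reaches from about 0.425 to 0.925 m from the base axis. Payload 6.8 kg.
Tool frame: the origin (TCP) lies midway between the tips of the shut fingers; the grasp point (between the pads) lies 19 mm behind it (bot.grasp_offset is the distance from the TCP to the grasp point, in m); z points along the fingers, x is the direction in which the jaws open and shut, and the axes are right-handed (so a half turn about z gives the same grasp; the last joint's range is limited). The gripper opens to 85 mm and grips with 20 to 120 N. Pads are 22 mm wide; open, the fingers measure 114 mm over their backs; the gripper's body (76 mm by 85 mm) begins 54 mm behind the grasp point. The pads swing forward as they close: fully open they stand 13 mm farther back than shut.
Start: joints at [-1.451, 0.477, 0.022, 1.555, -0.011, 1.109, -0.083], TCP at [0.152, 0.658, 0.231] pointing down, gripper open.
Joint ranges: [-2.96, 2.96], [-0.34, 2.1], [-1.41, 1.46], [0.24, 2.44], [-1.37, 4.51], [0.17, 1.92], [-2.96, 2.96]. Speed limits (rad/s): [2.39, 2.39, 3.14, 3.14, 3.14, 3.14, 3.14].

### API

Orientations are given as a unit quaternion [w, x, y, z].
In Python, from station import bot, imaging gives the robot as it stands. The module is installed in compiled form; this text tells all that it offers.
- The arm moves only by the tool apply_moves, never from a script. Its argument "increments" is a list of rows, each a list of 7 numbers: the shift along the tool's x, y, z in mm, then the turn, a rotation vector about the tool's x, y, z in degrees, then the closure, from -1 (fully open) to 1 (shut). In form: [[dx, dy, dz, rx, ry, rz, grip], ...]. A call has exactly 8 rows; each row shifts and turns the pose as measured when the row begins, along the tool's axes as they then stand; what a row does not reach is not made up. A row lasts 1/8 s, in which the tool goes at most 62.5 mm and 10.7 degrees, less where a joint would pass 70% of its speed; a pose out of reach is approached as far as the arm can. A call with a gripper value outside its range is refused whole. The fingers move at their own pace and stop on an object; "grip_force" is the grip in N (left out, the last holds). Time passes only in rows, so rows that do not move let the fingers close, or fill a call up. It gives the time, the measured TCP pose, the force and the opening at its end, in the units of the state.
- bot.get_obs(): the state, without advancing time (a new reading comes with each control period).
- imaging.read_camera(name): name is "side" or "top" or "wrist"; returns the picture (400x640x3 uint8, red, green, blue); there is no depth.
- imaging.get_calibration(name): a dict with "K" (3x3 intrinsics, pixels), "extrinsics" (4x4, takes a point from camera to world coordinates). Camera axes: x right, y down, z forward; pixel columns grow to the right and rows downward; lengths in m; the calibration is good to about 2 mm. A picture is of the moment at which its call begins: read the wrist's pose just before it. get_calibration takes no time and is no camera call; for the wrist camera it gives the pose at the moment of the call.
- bot.hand_in(): hands the job in, once; it reports no verdict.
The state is a dict: "t": time; "q": joint angles; "joint_vel": joint speeds; "joint_torque": joint torques, N m; "eef_pos": TCP position; "tool_rot": TCP orientation; "contact_force": force on the tool from outside, world axes, zero at the start; "torque": the same for the moment, N m; "gripper_width": opening from 0.0 (shut) to 1.0 (fully open).
Only numpy, scipy, OpenCV 4.12 (cv2) and the standard library are available. Lean on these libraries where they do the work, as an engineer would, in place of code of your own. Each camera call takes 0.05 s, during which the arm holds its last target.

### The job

The thick chrome ring weight on the little steel stand still has its worn plastic sleeve caught in the bore: take the drift from its wooden holder, feel for the bore with its steel end, and gently press the sleeve down and out of the underside so that it drops into the key bowl below. Then draw the drift out and stand it back in its holder as you found it. Never bear hard on the weight or the sleeve with the drift (stay well under 25 N), and leave the other things on the shelf alone.

Things in the scene. Friction and masses are not known exactly. Their poses are not given: they have to be found in the camera images.
- drift_grip (a point): The drift, an upright hand tool standing in the holder. This point is half-way up its grey round handle (26 mm across, 70 mm long). z along its axis, upwards. Below it a steel collar (34 mm across, 8 mm thick; its underside is 43 mm below this point), below that the steel rod, 18 mm across and 42 mm long with a chamfered end; the rod's end is 85 mm below this point, the top of the handle 35 mm above it. About 200 g.
- holder: Fixed wooden block, 70 x 70 x 55 mm high, with a round upright hole 23 mm across and 50 mm deep in the middle of its top. Origin: centre of its underside. The drift stands in the hole with its collar resting on, and the rod 42 mm inside, the block: the handle's middle is then 98 mm above the shelf.
- stand_mid (a point): On the fixed stand, midway between its two upright posts (148 mm high, 10 mm thick, 148 mm apart along this frame's y), 135 mm above the shelf; z up. The chrome weight is clamped between the posts, its setting NOT measured: the bore's axis is up to 16 mm from this point along +y or -y (under 1 mm along x), the weight's top up to 8 mm above or below it: find both by feel or by eye.
- stand_foot (a point): Top of the stand's 6 mm base plate (130 x 190 mm), midway between the posts. Above it hangs the weight, rigid: a chrome ring 104 mm across, 40 mm thick, top level, with an upright bore 22 mm across right through its middle. The drift's collar meets the weight's top when the rod is 42 mm in, and gives no more: stop there.
- stand_top (a point): Midway between the tops of the posts, 148 mm above the shelf. Below, in the weight's bore, sits the sleeve: a white plastic bushing 20 mm across, 30 mm long with a tapered foot, its top 5 to 6 mm below the weight's top, held by two spring catches near the lower mouth. Pushing it takes 2 to 14 N, most at the start; it drops free when its top is about 35 mm below the weight's top.
- bowl: Round stainless key bowl, 104 mm across the rim, 36 mm high, standing on the stand's 6 mm base plate under the weight, rim up. Origin: centre of its underside. Loose, 250 g.
- grip_ring: Bystander: grey silicone grip ring lying flat, 68 mm across, 16 mm high. Origin: centre of its underside.
- pill_box: Bystander: white pill box, 50 x 85 x 20 mm. Origin: centre of its underside.
- drink: Bystander: blue drinking bottle, 68 mm across, 190 mm high. Origin: centre of its underside.
- kettlebell: Bystander: chrome kettlebell, 104 mm across, 150 mm high. Origin: centre of its underside.
- torch: Bystander: black torch lying on its side, 125 x 36 x 36 mm. Origin: under its middle, on the shelf.
- case: Bystander: grey spectacle case, 60 x 150 x 38 mm. Origin: centre of its underside.

How it is judged:
On the way, in this order (a step that is already met when the one before it is completed fails the run):
1. the drift is drawn from its holder (z of drift_grip in the frame of holder above 0.158 m), for 0.05 s.
2. the drift bears on the sleeve, still up in the bore (contact force between drift and sleeve above 1 N and height (world z) of sleeve_center above 0.08 m), for 0.05 s.
3. the sleeve has dropped into the bowl (z of sleeve_center in the frame of bowl below 0.036 m and horizontal distance between sleeve_center and bowl below 0.05 m), for 0.2 s.
At the end, for the whole second after the job is handed in: The sleeve lies at rest in the key bowl (its middle below the rim), the bowl still stands upright under the weight (within 30 mm of the stand's middle), and the drift stands upright and at rest in its holder, its collar down on the block (within 5 mm) (all of step 3 and linear speed of sleeve below 0.05 m/s and angle between bowl's own z axis and vertical below 0.15 rad and horizontal distance between bowl and stand_mid below 0.03 m and horizontal distance between drift_grip and holder below 0.008 m and z of drift_grip in the frame of holder below 0.103 m and angle between drift_grip's own z axis and vertical below 0.1 rad and linear speed of drift below 0.03 m/s); the robot touches nothing.
It fails at once if the drift bears on the weight with more than 25 N (contact force between drift and weight above 25 N).
It fails at once if the drift bears on the sleeve with more than 25 N (contact force between drift and sleeve above 25 N).
It fails at once if a bystander is shifted by more than 20 mm (distance of any of grip_ring, pill_box, drink, kettlebell, torch, case from where it was at the start of the episode above 0.02 m).
It also fails if it takes over 64 s, if anything falls off the work surface, if the arm or the gripper's body presses on something with over 40 N, if the wrist force passes 120 N, or if a joint passes its speed limit or range.

## Working session

There is one attempt and no reset: what is moved stays moved. The work goes in short steps, Python scripts to look and compute and a tool call to move; the robot and the scene stay as the last step left them, time stands still between calls to the robot, and variables do not carry over. Pictures are saved under pics/ and viewed, and the job is handed in when it is done.

Besides the shell and the picture viewer there is one more tool, called in YAML: its name, and indented under it one key for each argument. apply_moves: Moves the arm, as the interface text tells. Its arguments: {"type":"object","properties":{"increments":{"type":"array","items":{"type":"array","items":{"type":"number"}}},"grip_force":{"type":"number"}},"required":["increments"]}

```bash
mkdir -p pics; ls; python3 - <<'E'
from station import bot, imaging
import cv2
o=bot.get_obs(); print(o, bot.grasp_offset)
for n in ["side","top","wrist"]:
    c=imaging.get_calibration(n); print(n,c["K"].round(1).tolist(),c["extrinsics"].round(3).tolist())
    cv2.imwrite(f"pics/{n}0.png",imaging.read_camera(n)[:,:,::-1])
E
```

```text
pics
{'t': 0.0, 'q': array([-1.45112903,  0.47778668,  0.02234727,  1.5564617 , -0.01149626,
        1.10929948, -0.08312661]), 'joint_vel': array([-5.41114275e-04,  5.72989268e-04,  1.19096390e-03,  1.91098337e-03,
       -6.50194554e-04, -1.31088781e-03, -1.75531169e-05]), 'joint_torque': array([-5.42236339e-04, -5.96447182e+01,  1.60788082e+00, -2.81203097e+01,
        1.25272895e-02,  9.18618782e-03, -1.37585388e-05]), 'eef_pos': array([0.15230289, 0.65698019, 0.23033054]), 'tool_rot': array([ 6.22357814e-04,  7.82883103e-01,  6.22168155e-01, -6.68628825e-04]), 'contact_force': array([ 0.43738142,  0.08901304, -0.13944813]), 'torque': array([0.03310176, 0.03094277, 0.00063955]), 'gripper_width': 1.0011305769761658} 0.0187
side [[390.2, 0.0, 319.0], [0.0, 390.2, 201.0], [0.0, 0.0, 1.0]] [[-0.956, -0.162, 0.243, 0.352], [-0.292, 0.479, -0.828, 0.894], [0.017, -0.863, -0.505, 0.667], [0.0, 0.0, 0.0, 1.0]]
top [[429.6, 0.0, 320.9], [0.0, 429.6, 205.6], [0.0, 0.0, 1.0]] [[-0.149, -0.963, 0.226, 0.398], [-0.989, 0.147, -0.027, 0.013], [-0.007, -0.227, -0.974, 1.171], [0.0, 0.0, 0.0, 1.0]]
wrist [[305.0, 0.0, 318.3], [0.0, 305.0, 199.4], [0.0, 0.0, 1.0]] [[0.225, 0.94, 0.255, 0.088], [0.974, -0.217, -0.06, 0.672], [-0.001, 0.261, -0.965, 0.372], [0.0, 0.0, 0.0, 1.0]]
```

View pics/side0.png

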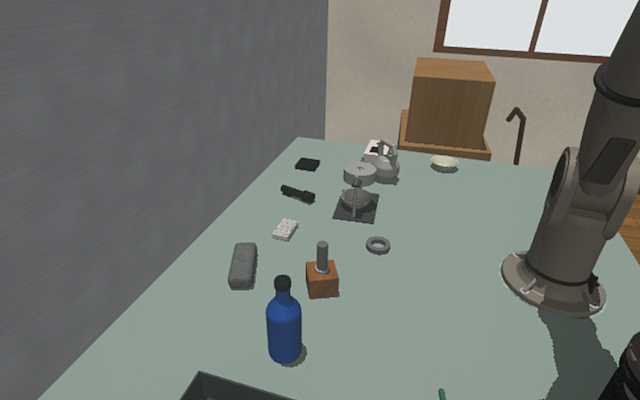

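View pics/top0.png

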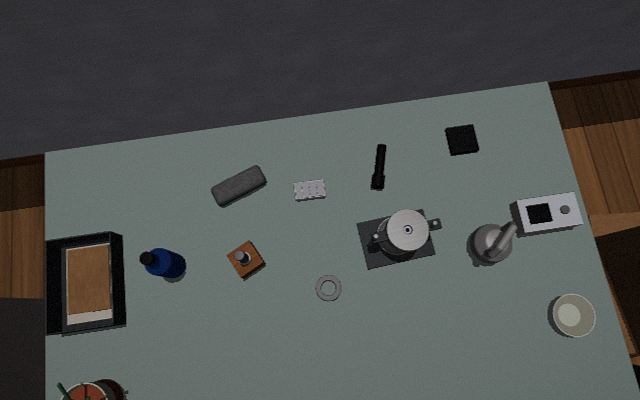

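View pics/wrist0.png

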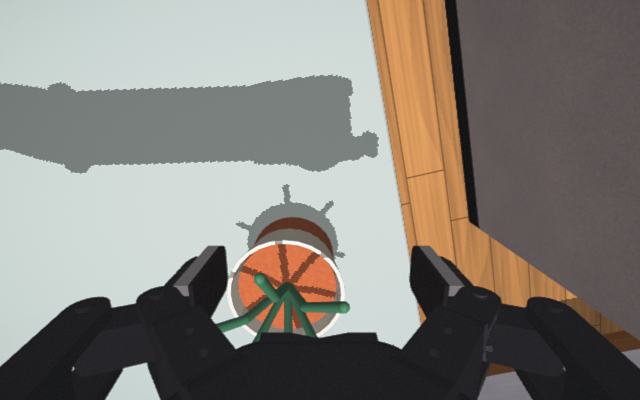

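The side view shows the drift and holder at about (322,265) and the stand at (358,190). In the top view the holder is at (245,260), the weight with its bore at (407,230), and the posts at about (376,237) and (435,224). I'll enlarge these next.

```bash
python3 - <<'E'
import cv2, numpy as np
t=cv2.imread("pics/top0.png"); s=cv2.imread("pics/side0.png")
a=cv2.resize(t[195:285,350:450],None,fx=5,fy=5,interpolation=cv2.INTER_CUBIC)
b=cv2.resize(t[230:290,215:275],None,fx=5,fy=5,interpolation=cv2.INTER_CUBIC)
c=np.zeros((450,800,3),np.uint8);c[:,:500]=a;c[:300,500:]=b
cv2.imwrite("pics/z1.png",cv2.convertScaleAbs(c,alpha=1.5))
a=cv2.resize(s[145:235,325:405],None,fx=5,fy=5,interpolation=cv2.INTER_CUBIC)
b=cv2.resize(s[230:310,295:355],None,fx=5,fy=5,interpolation=cv2.INTER_CUBIC)
c=np.zeros((450,700,3),np.uint8);c[:,:400]=a;c[:400,400:]=b
cv2.imwrite("pics/z2.png",c)
E
```

```text
(no output)
```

View pics/z1.png

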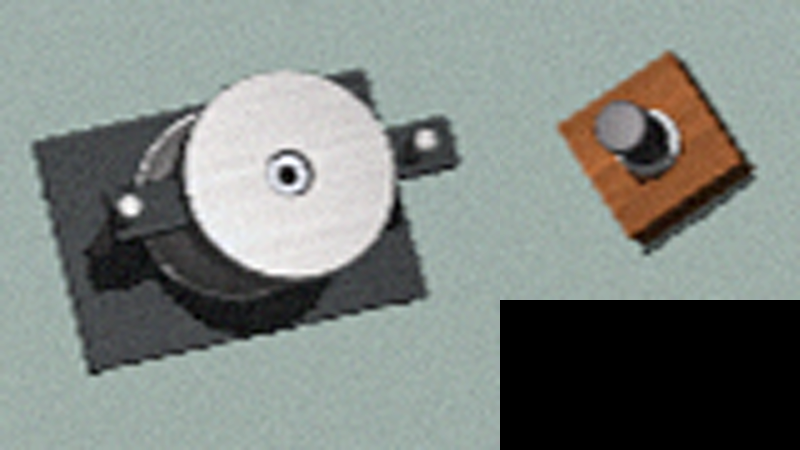

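View pics/z2.png

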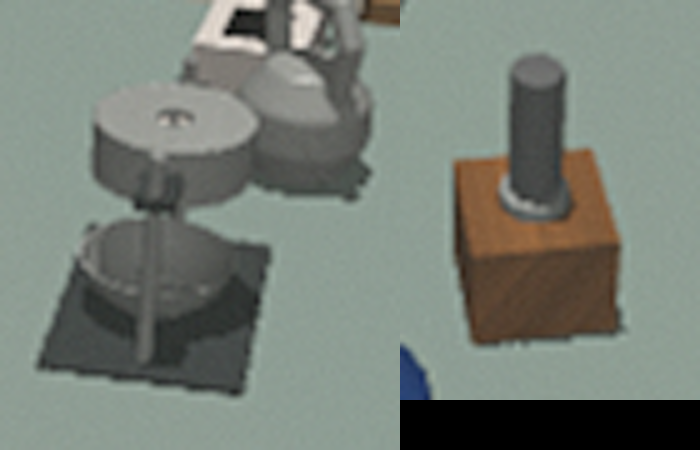

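The zooms show the bore at (288,174) in the top-view crop and (174,118) in the side crop. The handle top is at (622,126) and (538,72), and the plate corners are clear. Next I'll cast rays.

```bash
cat > h.py <<'E'
import numpy as np
from station import bot, imaging
def ray(n,p,cal=None):
    c=cal or imaging.get_calibration(n);E=c["extrinsics"]
    d=E[:3,:3]@np.linalg.solve(c["K"],[p[0],p[1],1.]);return E[:3,3],d/np.linalg.norm(d)
def plane(n,p,z,cal=None):
    o,d=ray(n,p,cal);return o+d*(z-o[2])/d[2]
def tri(rs):
    A=np.zeros((3,3));b=np.zeros(3)
    for o,d in rs:
        P=np.eye(3)-np.outer(d,d);A+=P;b+=P@o
    x=np.linalg.solve(A,b);return x,[np.linalg.norm((np.eye(3)-np.outer(d,d))@(x-o)) for o,d in rs]
def proj(n,X,cal=None):
    c=cal or imaging.get_calibration(n);p=c["K"]@(np.linalg.inv(c["extrinsics"])@np.r_[X,1])[:3];return p[:2]/p[2]
def zm(x,y,ox,oy,f=5.): return ((x+.5)/f-.5+ox,(y+.5)/f-.5+oy)
E
python3 - <<'E'
from h import *
np.set_printoptions(precision=4,suppress=True)
T=lambda x,y:zm(x,y,350,195); TB=lambda x,y:zm(x-500,y,215,230)
S=lambda x,y:zm(x,y,325,145); SB=lambda x,y:zm(x-400,y,295,230)
print("bore",tri([ray("top",T(288,174)),ray("side",S(174,118))]))
for z in(.127,.135,.143):print(plane("top",T(288,174),z),plane("side",S(174,118),z))
c=[plane("top",T(*p),.006) for p in[(35,143),(362,70),(427,295),(92,372)]]
print("foot",np.mean(c,0),c, [np.linalg.norm(c[i]-c[i-1]) for i in range(4)])
m=[plane("top",T(*p),.148) for p in[(129,206),(426,140)]]
print("posts",m,np.mean(m,0),np.linalg.norm(m[0]-m[1]))
print("handle top",tri([ray("top",TB(622,126)),ray("side",SB(538,72))]),plane("top",TB(622,126),.133),plane("side",SB(538,72),.133))
h=[plane("top",TB(*p),.055) for p in[(671,52),(752,167),(637,238),(558,126)]]
print("holder",np.mean(h,0),h,[np.linalg.norm(h[i]-h[i-1]) for i in range(4)])
for n,p in dict(drink=(165,263),ring=(328,288),pill=(310,190),case=(240,186),kb=(490,245),torch=(379,168)).items():print(n,plane("top",p,.02))
E
```

```text
bore (array([ 0.5474, -0.2155,  0.1346]), [np.float64(0.0003013069187365949), np.float64(0.00030130691873640265)])
[ 0.5482 -0.2172  0.127 ] [ 0.5505 -0.2314  0.127 ]
[ 0.547  -0.2155  0.135 ] [ 0.5475 -0.2147  0.135 ]
[ 0.5459 -0.2137  0.143 ] [ 0.5446 -0.1981  0.143 ]
foot [ 0.5462 -0.2074  0.006 ] [array([ 0.6036, -0.1096,  0.006 ]), array([ 0.6169, -0.2958,  0.006 ]), array([ 0.4891, -0.3054,  0.006 ]), array([ 0.4754, -0.1189,  0.006 ])] [np.float64(0.12847862650671277), np.float64(0.186720502122524), np.float64(0.12820450657396945), np.float64(0.1869913207047631)]
posts [array([ 0.5413, -0.1341,  0.148 ]), array([ 0.5515, -0.2817,  0.148 ])] [ 0.5464 -0.2079  0.148 ] 0.14795368801478756
handle top (array([0.5475, 0.1984, 0.1298]), [np.float64(0.00018667121960004357), np.float64(0.00018667121959993244)]) [0.5472 0.1979 0.133 ] [0.5461 0.2025 0.133 ]
holder [0.546  0.1962 0.055 ] [array([0.5932, 0.1823, 0.055 ]), array([0.5272, 0.1474, 0.055 ]), array([0.5   , 0.2103, 0.055 ]), array([0.5634, 0.2448, 0.055 ])] [np.float64(0.0692392332433181), np.float64(0.07461907721348565), np.float64(0.0685064805440641), np.float64(0.07223226036727548)]
drink [0.5714 0.4163 0.02  ]
ring [ 0.4413 -0.0046  0.02  ]
pill [0.7129 0.0039 0.02  ]
case [0.7537 0.195  0.02  ]
kb [ 0.4885 -0.4521  0.02  ]
torch [ 0.7469 -0.1966  0.02  ]
```

All consistent: post spacing is 148.0 mm, plate 187×128 mm, and the bore top triangulates to z≈0.135. The handle is at (0.547, 0.198). I'll move above the drift and keep the TCP height.

apply_moves:
  increments:
    - [-35,48,0,0,0,0,-1]
    - [-35,48,0,0,0,0,-1]
    - [-35,48,0,0,0,0,-1]
    - [-35,48,0,0,0,0,-1]
    - [-35,48,0,0,0,0,-1]
    - [-35,48,0,0,0,0,-1]
    - [-35,48,0,0,0,0,-1]
    - [-35,48,0,0,0,0,-1]
  grip_force: 60

```text
t: 1.15
eef_pos: [0.4681, 0.2916, 0.2282]
tool_rot: [-0.0, 0.779, 0.627, -0.001]
contact_force: [-0.0, 0.6, 0.4]
gripper_width: 1.0
```

```bash
cat >> h.py <<'E'
from scipy.spatial.transform import Rotation as R
def rem(X,yawx=None):
    o=bot.get_obs();q=o["tool_rot"];M=R.from_quat([q[1],q[2],q[3],q[0]])
    r=M.as_matrix()
    print("t",round(o["t"],2),"tcp",o["eef_pos"].round(4),"F",o["contact_force"].round(2),"w",round(o["gripper_width"],3))
    print("rem mm tool",(r.T@(np.array(X)-o["eef_pos"])*1000).round(1))
    # tilt correction so tool z -> down
    ax=np.cross(r[:,2],[0,0,-1]);print("tilt rotvec tool deg",np.degrees(r.T@ax).round(2),"xaxis",r[:,0].round(3))
E
python3 - <<'E'
from h import *
rem([.547,.198,.231])
E
```

```text
t 1.15 tcp [0.4681 0.2916 0.2282] F [-0.    0.63  0.38] w 1.0
rem mm tool [-74.4  97.1  -2.9]
tilt rotvec tool deg [-0.14  0.1   0.  ] xaxis [ 0.215  0.977 -0.002]
```

apply_moves:
  increments:
    - [-35,46,0,0,0,0,-1]
    - [-25,30,0,0,0,0,-1]
    - [-12,18,0,0,0,0,-1]
    - [-2,2,0,0,0,0,-1]
    - [0,0,0,0,0,0,-1]
    - [0,0,0,0,0,0,-1]
    - [0,0,0,0,0,0,-1]
    - [0,0,0,0,0,0,-1]

```text
t: 2.15
eef_pos: [0.5479, 0.1931, 0.2273]
tool_rot: [-0.0, 0.781, 0.625, -0.002]
contact_force: [-0.0, -0.5, 0.1]
gripper_width: 1.0
```

```bash
python3 - <<'E'
from h import *
import cv2
rem([.547,.198,.231])
c=imaging.get_calibration("wrist")
im=imaging.read_camera("wrist"); cv2.imwrite("pics/w1.png",im[:,:,::-1])
print(proj("wrist",[.547,.198,.133],c),proj("wrist",[.547,.198,.055],c))
o=bot.get_obs();p=o["eef_pos"];print([proj("wrist",[p[0],p[1],z],c) for z in(.133,.055)])
E
```

```text
t 2.15 tcp [0.5479 0.1931 0.2273] F [-0.02 -0.52  0.1 ] w 1.0
rem mm tool [ 4.6 -1.9 -3.7]
tilt rotvec tool deg [-0.21  0.18  0.  ] xaxis [ 0.219  0.976 -0.003]
[324.34601759 199.5294452 ] [323.08324534 180.31065902]
[array([318.68634501, 201.86296451]), array([318.75760495, 182.12562936])]
```

View pics/w1.png

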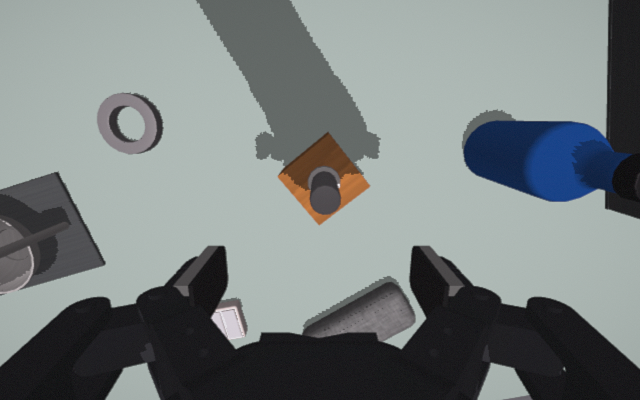

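The wrist view puts the handle top at about (325,200), against a projected (324,199.5), so the fix is good. Descending.

apply_moves:
  increments:
    - [4.6,-1.9,20,-0.2,0.2,0,-1]
    - [0,0,35,0,0,0,-1]
    - [0,0,35,0,0,0,-1]
    - [0,0,30,0,0,0,-1]
    - [0,0,20,0,0,0,-1]
    - [0,0,6,0,0,0,-1]
    - [0,0,0,0,0,0,-1]
    - [0,0,0,0,0,0,-1]

```text
t: 3.2
eef_pos: [0.5488, 0.2013, 0.0798]
tool_rot: [0.0, 0.78, 0.626, 0.003]
contact_force: [0.2, -0.7, 0.3]
gripper_width: 1.002
```

```bash
python3 - <<'E'
from h import *
import cv2
rem([.547,.198,.079])
c=imaging.get_calibration("wrist")
im=imaging.read_camera("wrist"); cv2.imwrite("pics/w2.png",im[:,:,::-1])
print(proj("wrist",[.547,.198,.133],c))
E
```

```text
t 3.2 tcp [0.5488 0.2013 0.0798] F [ 0.25 -0.72  0.25] w 1.002
rem mm tool [-3.6 -1.   0.8]
tilt rotvec tool deg [ 0.23 -0.28 -0.  ] xaxis [0.216 0.976 0.005]
[308.65909742 317.19481802]
```

View pics/w2.png

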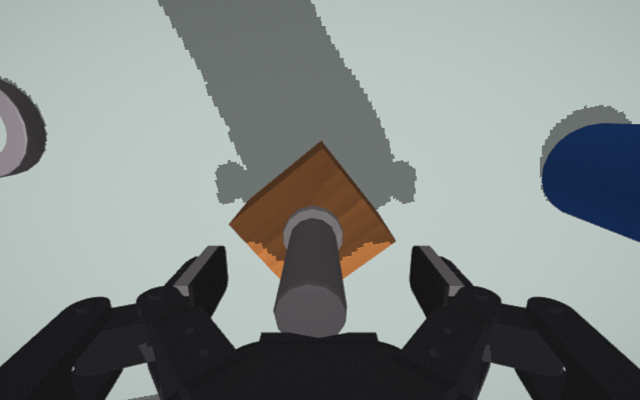

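The handle sits about 3 mm to the -x side of the jaw centre, at (310,312). I'll centre on it and then close.

apply_moves:
  increments:
    - [-3.4,-1,0.5,0.2,-0.2,0,-1]
    - [0,0,0,0,0,0,-1]
    - [0,0,0,0,0,0,1]
    - [0,0,0,0,0,0,1]
    - [0,0,0,0,0,0,1]
    - [0,0,0,0,0,0,1]
    - [0,0,0,0,0,0,1]
    - [0,0,0,0,0,0,1]
  grip_force: 70

```text
t: 4.25
eef_pos: [0.5481, 0.1984, 0.0812]
tool_rot: [0.0, 0.78, 0.626, 0.002]
contact_force: [0.1, -0.1, 1.2]
gripper_width: 0.287
```

```bash
python3 - <<'E'
from h import *
rem([.547,.198,.079])
print(bot.get_obs()["torque"].round(3))
E
```

```text
t 4.25 tcp [0.5481 0.1984 0.0812] F [ 0.08 -0.08  1.25] w 0.287
rem mm tool [-0.6 -1.   2.2]
tilt rotvec tool deg [ 0.16 -0.19  0.  ] xaxis [0.216 0.976 0.003]
[-0.045  0.036  0.014]
```

apply_moves:
  increments:
    - [0,0,-8,0,0,0,1]
    - [0,0,-20,0,0,0,1]
    - [0,0,-30,0,0,0,1]
    - [0,0,-40,0,0,0,1]
    - [0,0,-40,0,0,0,1]
    - [0,0,-25,0,0,0,1]
    - [0,0,0,0,0,0,1]
    - [0,0,0,0,0,0,1]

```text
t: 5.25
eef_pos: [0.5445, 0.1969, 0.2473]
tool_rot: [-0.001, 0.78, 0.626, -0.001]
contact_force: [0.6, -0.7, -2.8]
gripper_width: 0.284
```

```bash
python3 - <<'E'
from h import *
import cv2
rem([.547,-.2155,.246])
im=imaging.read_camera("side"); cv2.imwrite("pics/s2.png",cv2.resize(im[130:330,230:430,::-1],None,fx=3,fy=3))
E
```

```text
t 5.25 tcp [0.5445 0.1969 0.2473] F [ 0.57 -0.72 -2.81] w 0.284
rem mm tool [-402.1   91.6    1.5]
tilt rotvec tool deg [-0.16  0.07  0.  ] xaxis [ 0.216  0.976 -0.001]
```

View pics/s2.png

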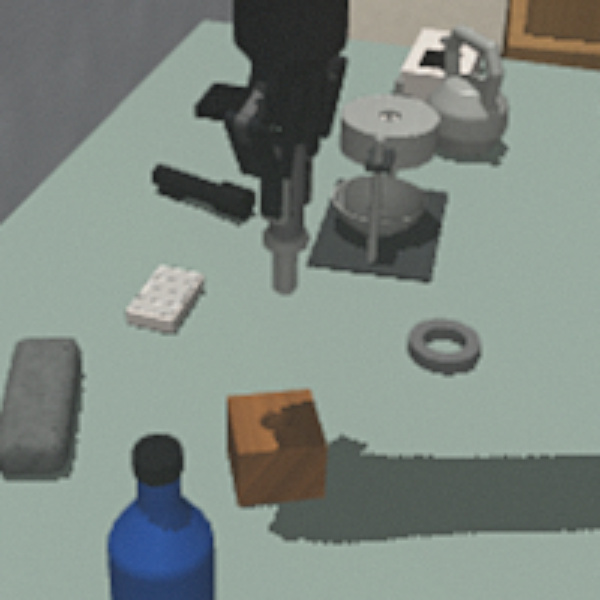

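The drift is out and upright, with its rod tip at (285,290) in the crop. I'll carry it to above the weight.

apply_moves:
  increments:
    - [-30,7,0,0,0,0,1]
    - [-55,12,0,0,0,0,1]
    - [-60,13,0,0,0,0,1]
    - [-60,13,0,0,0,0,1]
    - [-60,13,0,0,0,0,1]
    - [-55,12,0,0,0,0,1]
    - [-40,9,0,0,0,0,1]
    - [-10,3,0,0,0,0,1]

```text
t: 6.3
eef_pos: [0.5398, -0.1908, 0.2359]
tool_rot: [-0.005, 0.778, 0.628, -0.009]
contact_force: [0.2, 0.9, -2.6]
gripper_width: 0.287
```

```bash
python3 - <<'E'
from h import *
rem([.547,-.2155,.246])
E
```

```text
t 6.3 tcp [ 0.5398 -0.1908  0.2359] F [ 0.21  0.9  -2.56] w 0.287
rem mm tool [-22.7  12.  -10.1]
tilt rotvec tool deg [-1.14  0.46  0.  ] xaxis [ 0.211  0.977 -0.008]
```

apply_moves:
  increments:
    - [-15,8,-5,-0.6,0.2,0,1]
    - [-7,4,-3,-0.5,0.2,0,1]
    - [0,0,0,0,0,0,1]
    - [0,0,0,0,0,0,1]
    - [0,0,0,0,0,0,1]
    - [0,0,0,0,0,0,1]
    - [0,0,0,0,0,0,1]
    - [0,0,0,0,0,0,1]

```text
t: 7.3
eef_pos: [0.548, -0.2107, 0.2423]
tool_rot: [-0.002, 0.776, 0.631, -0.0]
contact_force: [-0.1, 0.7, -1.8]
gripper_width: 0.288
```

```bash
python3 - <<'E'
from h import *
import cv2
rem([.547,-.2155,.246])
im=imaging.read_camera("side")[:,:,::-1]; w=imaging.read_camera("wrist")[:,:,::-1]
a=cv2.resize(im[120:240,300:420],(400,400),interpolation=2)
c=np.zeros((400,800,3),np.uint8);c[:,:400]=a;c[:,400:]=w[:,120:520]
cv2.imwrite("pics/s3.png",c)
rem([.547,-.2155,.246])
E
```

```text
t 7.3 tcp [ 0.548  -0.2107  0.2423] F [-0.14  0.72 -1.77] w 0.288
rem mm tool [-4.9 -0.  -3.7]
tilt rotvec tool deg [-0.18 -0.09 -0.  ] xaxis [0.204 0.979 0.002]
t 7.4 tcp [ 0.548  -0.2108  0.2423] F [-0.   -0.58 -2.21] w 0.29
rem mm tool [-4.8 -0.1 -3.7]
tilt rotvec tool deg [-0.17 -0.09  0.  ] xaxis [0.205 0.979 0.002]
```

View pics/s3.png

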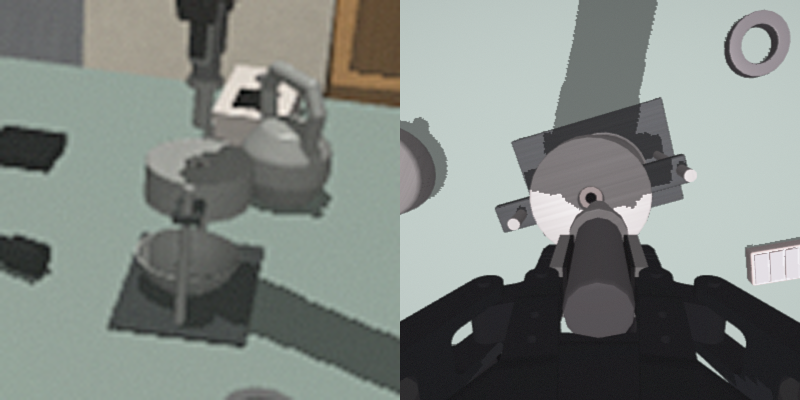

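The bore is visible in the wrist view at about (590,197) in the crop, just beyond the rod tip. I'll zoom in to refine it.

```bash
python3 - <<'E'
from h import *
import cv2
cal=imaging.get_calibration("wrist")
w=imaging.read_camera("wrist")[:,:,::-1]; cv2.imwrite("pics/w3.png",w)
z=cv2.resize(w[130:350,230:410],None,fx=4*.66,fy=4*.66,interpolation=2)
cv2.imwrite("pics/w3z.png",z); np.save("cal3.npy",cal["extrinsics"])
s=cv2.resize(imaging.read_camera("side")[120:200,330:390,::-1],None,fx=7,fy=7,interpolation=2)
cv2.imwrite("pics/s3z.png",s)
print(plane("wrist",(310,197),.135,cal))
p=bot.get_obs()["eef_pos"]; print([proj("wrist",[p[0],p[1],p[2]+d],cal).round(1) for d in(-.068,-.026,-.0177,.052)])
rem([.547,-.2155,.246])
E
```

```text
[ 0.54602892 -0.2173565   0.135     ]
[array([318. , 211.5]), array([318.2, 232.8]), array([318.2, 238.2]), array([318.6, 316.6])]
t 7.5 tcp [ 0.548  -0.2109  0.2424] F [-0.08  0.44 -2.33] w 0.286
rem mm tool [-4.7 -0.1 -3.6]
tilt rotvec tool deg [-0.17 -0.09  0.  ] xaxis [0.205 0.979 0.002]
```

View pics/w3z.png

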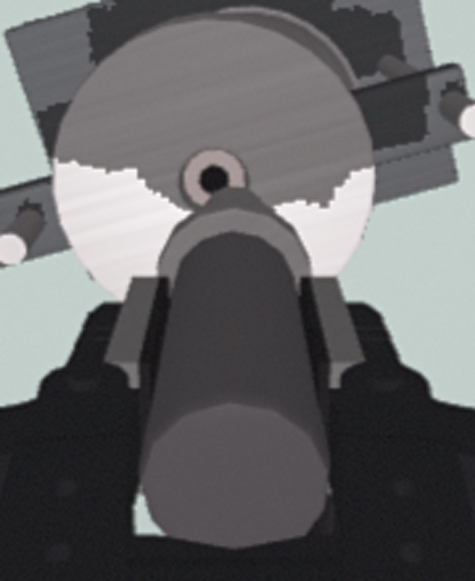

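View pics/s3z.png

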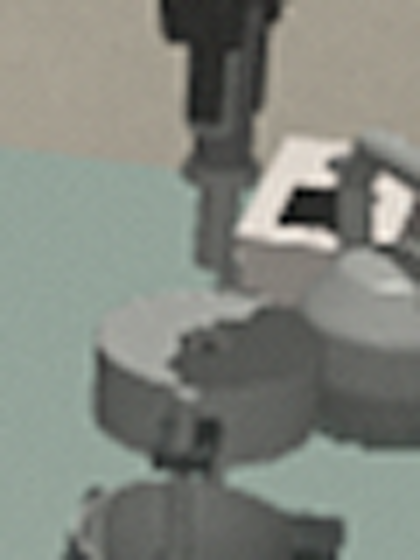

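```bash
python3 - <<'E'
from h import *
p=bot.get_obs()["eef_pos"]
for d in (-.068,-.026,-.018): print(d,(proj("side",[p[0],p[1],p[2]+d])-[330,120])*7)
print(plane("side",zm(213,265,330,120,7),p[2]-.068), p)
E
```

```text
-0.068 [209.1590512  260.41818817]
-0.026 [215.93704742 171.75787613]
-0.018 [217.25558794 154.51056443]
[ 0.54729536 -0.20934442  0.17436043] [ 0.54800248 -0.21091375  0.24236043]
```

apply_moves:
  increments:
    - [-5.8,-0.3,10,-0.1,0,0,1]
    - [0,0,10,0,0,0,1]
    - [0,0,8,0,0,0,1]
    - [0,0,3,0,0,0,1]
    - [0,0,0,0,0,0,1]
    - [0,0,0,0,0,0,1]
    - [0,0,0,0,0,0,1]
    - [0,0,0,0,0,0,1]

```text
t: 8.5
eef_pos: [0.5463, -0.217, 0.2089]
tool_rot: [-0.001, 0.776, 0.631, 0.0]
contact_force: [-0.1, 0.1, -1.7]
gripper_width: 0.287
```

```bash
python3 - <<'E'
from h import *
import cv2
rem([.5465,-.2165,.208])
cal=imaging.get_calibration("wrist")
w=imaging.read_camera("wrist")[:,:,::-1]
z=cv2.resize(w[110:250,250:390],None,fx=4,fy=4,interpolation=2)
s=cv2.resize(imaging.read_camera("side")[140:190,340:380,::-1],None,fx=6,fy=6,interpolation=2)
c=np.zeros((560,800,3),np.uint8);c[:,:560]=z;c[:300,560:]=s
cv2.imwrite("pics/w4.png",c)
p=bot.get_obs()["eef_pos"]
for d in(-.068,-.026):
  q=proj("wrist",p+[0,0,d],cal);r=proj("side",p+[0,0,d]);print((q-[250,110])*4,(r-[340,140])*6+[560,0])
E
```

```text
t 8.5 tcp [ 0.5463 -0.217   0.2089] F [-0.13  0.1  -1.73] w 0.287
rem mm tool [0.5 0.1 0.9]
tilt rotvec tool deg [-0.09 -0.09  0.  ] xaxis [0.205 0.979 0.001]
[272.69832444 405.15554956] [680.51174118 157.78443319]
[273.2660027  490.36924653] [686.23981408  84.09562087]
```

View pics/w4.png

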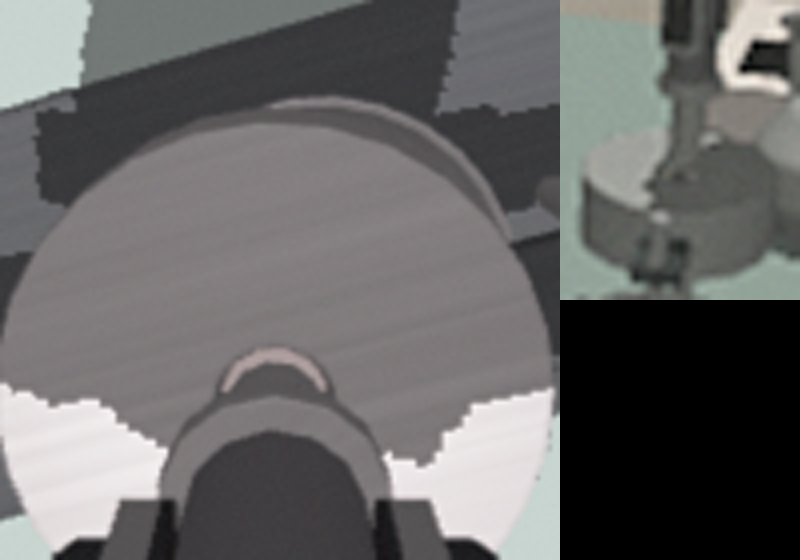

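The rod and the bore line up in the wrist view: both centres are near x≈275, and the bore arc shows evenly around the rod. I'll lower in small steps and feel.

apply_moves:
  increments:
    - [0,0,1,0,0,0,1]
    - [0,0,1,0,0,0,1]
    - [0,0,1,0,0,0,1]
    - [0,0,1,0,0,0,1]
    - [0,0,1,0,0,0,1]
    - [0,0,1,0,0,0,1]
    - [0,0,1,0,0,0,1]
    - [0,0,0,0,0,0,1]

```text
t: 9.6
eef_pos: [0.5462, -0.2169, 0.2013]
tool_rot: [-0.001, 0.776, 0.631, 0.0]
contact_force: [0.0, -0.3, -2.5]
gripper_width: 0.288
```

```bash
python3 - <<'E'
from h import *
rem([.5463,-.2170,.1975]);print(bot.get_obs()["torque"].round(2))
E
```

```text
t 9.6 tcp [ 0.5462 -0.2169  0.2013] F [ 0.05 -0.33 -2.46] w 0.288
rem mm tool [-0.1  0.1  3.8]
tilt rotvec tool deg [-0.1  -0.09  0.  ] xaxis [0.205 0.979 0.002]
[ 0.06 -0.01 -0.04]
```

No contact yet: the force is only the 2 N weight of the drift. Carrying on.

apply_moves:
  increments:
    - [0,0,1,0,0,0,1]
    - [0,0,1,0,0,0,1]
    - [0,0,1,0,0,0,1]
    - [0,0,1,0,0,0,1]
    - [0,0,0,0,0,0,1]
    - [0,0,0,0,0,0,1]
    - [0,0,0,0,0,0,1]
    - [0,0,0,0,0,0,1]

```text
t: 10.6
eef_pos: [0.5466, -0.217, 0.1977]
tool_rot: [-0.001, 0.776, 0.631, 0.0]
contact_force: [-0.4, 0.2, -1.0]
gripper_width: 0.289
```

```bash
python3 - <<'E'
from h import *
rem([.5463,-.2170,.1975]);print(bot.get_obs()["torque"].round(2))
E
```

```text
t 10.6 tcp [ 0.5466 -0.217   0.1977] F [-0.42  0.19 -1.01] w 0.289
rem mm tool [-0.  -0.3  0.2]
tilt rotvec tool deg [-0.03 -0.09 -0.  ] xaxis [0.205 0.979 0.002]
[0.06 0.04 0.02]
```

apply_moves:
  increments:
    - [0,0,0.8,0,0,0,1]
    - [0,0,0.8,0,0,0,1]
    - [0,0,0.8,0,0,0,1]
    - [0,0,0.8,0,0,0,1]
    - [0,0,0.8,0,0,0,1]
    - [0,0,0.8,0,0,0,1]
    - [0,0,0.8,0,0,0,1]
    - [0,0,0.8,0,0,0,1]

```text
t: 11.6
eef_pos: [0.5474, -0.2176, 0.1935]
tool_rot: [0.0, 0.776, 0.63, 0.001]
contact_force: [-1.4, 0.1, 3.0]
gripper_width: 0.289
```

```bash
python3 - <<'E'
from h import *
rem([.5463,-.2170,.1600]);print(bot.get_obs()["torque"].round(2))
E
```

```text
t 11.6 tcp [ 0.5474 -0.2176  0.1935] F [-1.43  0.09  2.96] w 0.289
rem mm tool [ 0.3 -1.3 33.5]
tilt rotvec tool deg [ 0.11 -0.12 -0.  ] xaxis [0.205 0.979 0.002]
[ 0.3   0.46 -0.  ]
```

```bash
python3 - <<'E'
from h import *
import cv2
w=imaging.read_camera("wrist")[:,:,::-1]
z=cv2.resize(w[110:330,230:410],None,fx=2.5,fy=2.5,interpolation=2)
s=cv2.resize(imaging.read_camera("side")[140:190,340:380,::-1],None,fx=8,fy=8,interpolation=2)
c=np.zeros((550,770,3),np.uint8);c[:,:450]=z;c[:400,450:]=s
cv2.imwrite("pics/w5.png",c)
E
```

```text
(no output)
```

View pics/w5.png

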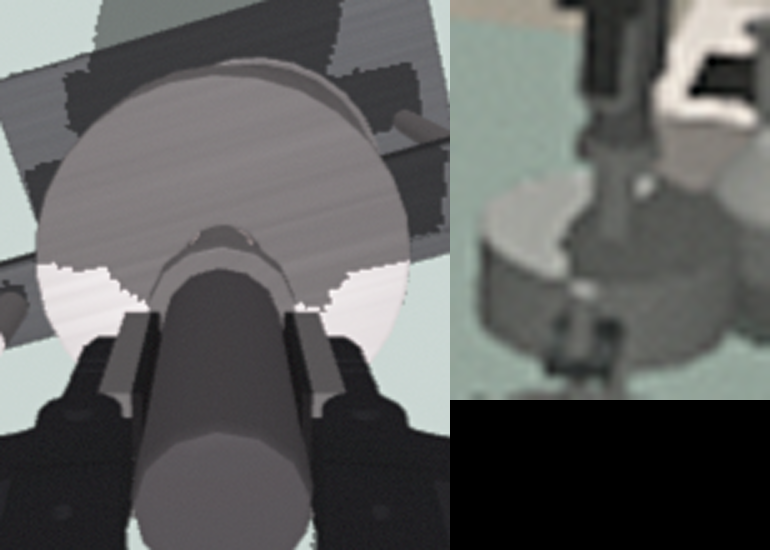

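The rod is in the bore but leaning on its +x side. I'll ease it back by 1 mm and press a little more.

apply_moves:
  increments:
    - [0,-1,0,0,0,0,1]
    - [0,0,1,0,0,0,1]
    - [0,0,1,0,0,0,1]
    - [0,0,1,0,0,0,1]
    - [0,0,1,0,0,0,1]
    - [0,0,1,0,0,0,1]
    - [0,0,1,0,0,0,1]
    - [0,0,1,0,0,0,1]

```text
t: 12.7
eef_pos: [0.5471, -0.2174, 0.1857]
tool_rot: [0.001, 0.776, 0.631, 0.002]
contact_force: [-0.1, 0.7, 2.3]
gripper_width: 0.29
```

```bash
python3 - <<'E'
from h import *
rem([.5463,-.2170,.1600]);print(bot.get_obs()["torque"].round(2))
E
```

```text
t 12.7 tcp [ 0.5471 -0.2174  0.1857] F [-0.1   0.73  2.29] w 0.29
rem mm tool [ 0.2 -0.9 25.7]
tilt rotvec tool deg [ 0.18 -0.1  -0.  ] xaxis [0.205 0.979 0.002]
[ 0.22  0.13 -0.01]
```

apply_moves:
  increments:
    - [0,-0.5,1.2,0.2,-0.1,0,1]
    - [0,0,1.2,0,0,0,1]
    - [0,0,1.2,0,0,0,1]
    - [0,0,1.2,0,0,0,1]
    - [0,0,1.2,0,0,0,1]
    - [0,0,1.2,0,0,0,1]
    - [0,0,1.2,0,0,0,1]
    - [0,0,1.2,0,0,0,1]

```text
t: 13.7
eef_pos: [0.5471, -0.2172, 0.1756]
tool_rot: [0.0, 0.776, 0.631, 0.0]
contact_force: [-0.3, 1.0, 1.8]
gripper_width: 0.288
```

```bash
python3 - <<'E'
from h import *
rem([.5463,-.2170,.1610]);print(bot.get_obs()["torque"].round(2))
E
```

```text
t 13.7 tcp [ 0.5471 -0.2172  0.1756] F [-0.31  1.    1.78] w 0.288
rem mm tool [ 0.1 -0.8 14.6]
tilt rotvec tool deg [0.03 0.01 0.  ] xaxis [ 0.205  0.979 -0.   ]
[ 0.22 -0.01 -0.01]
```

apply_moves:
  increments:
    - [0,-0.3,1.2,0,0,0,1]
    - [0,0,1.2,0,0,0,1]
    - [0,0,1.2,0,0,0,1]
    - [0,0,1.2,0,0,0,1]
    - [0,0,1.2,0,0,0,1]
    - [0,0,1,0,0,0,1]
    - [0,0,1,0,0,0,1]
    - [0,0,0.8,0,0,0,1]

```text
t: 14.7
eef_pos: [0.546, -0.2176, 0.1657]
tool_rot: [-0.0, 0.776, 0.63, -0.001]
contact_force: [-0.0, 1.0, 1.0]
gripper_width: 0.287
```

```bash
python3 - <<'E'
from h import *
import cv2
rem([.5463,-.2170,.1610]);print(bot.get_obs()["torque"].round(2))
s=cv2.resize(imaging.read_camera("side")[140:235,325:405,::-1],None,fx=6,fy=6,interpolation=2)
cv2.imwrite("pics/s6.png",s)
E
```

```text
t 14.7 tcp [ 0.546  -0.2176  0.1657] F [-0.02  1.    1.02] w 0.287
rem mm tool [0.6 0.2 4.7]
tilt rotvec tool deg [-0.05  0.04 -0.  ] xaxis [ 0.205  0.979 -0.001]
[0.07 0.19 0.02]
```

View pics/s6.png

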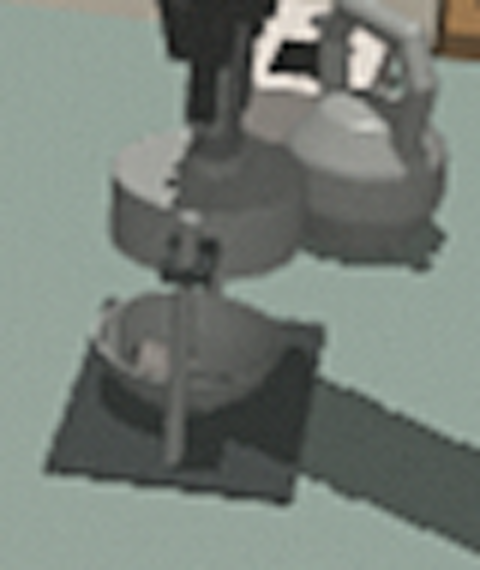

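The sleeve now lies in the bowl (pale object at (150,358) in the crop), so I'm drawing the drift up.

apply_moves:
  increments:
    - [0,0,-5,0,0,0,1]
    - [0,0,-8,0,0,0,1]
    - [0,0,-10,0,0,0,1]
    - [0,0,-12,0,0,0,1]
    - [0,0,-15,0,0,0,1]
    - [0,0,-20,0,0,0,1]
    - [0,0,-20,0,0,0,1]
    - [0,0,0,0,0,0,1]

```text
t: 15.75
eef_pos: [0.5452, -0.2178, 0.2621]
tool_rot: [-0.0, 0.776, 0.63, -0.001]
contact_force: [-0.3, 0.5, -2.1]
gripper_width: 0.29
```

```bash
python3 - <<'E'
from h import *
import cv2
rem([.5475,.1980,.246]);print(bot.get_obs()["torque"].round(2))
s=cv2.resize(imaging.read_camera("side")[140:235,325:405,::-1],None,fx=5,fy=5,interpolation=2)
w=imaging.read_camera("wrist")[:,:,::-1]
c=np.zeros((475,800,3),np.uint8);c[:,:400]=s;c[:400,400:]=w[:,120:520]
cv2.imwrite("pics/s7.png",c)
E
```

```text
t 15.75 tcp [ 0.5452 -0.2178  0.2621] F [-0.3   0.5  -2.07] w 0.29
rem mm tool [407.4 -83.2  15.7]
tilt rotvec tool deg [-0.07  0.06  0.  ] xaxis [ 0.206  0.979 -0.001]
[ 0.01 -0.02 -0.  ]
```

View pics/s7.png

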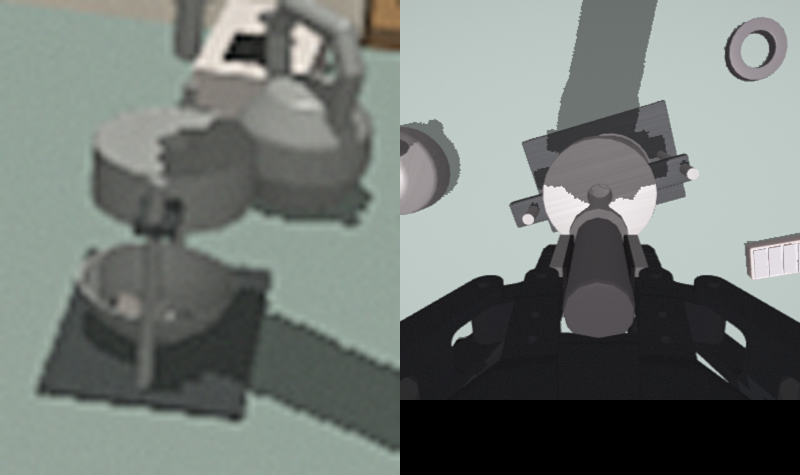

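The drift is out, the bore is empty and dark, and the sleeve is in the bowl. The handle sits in the jaws as it did before. Going back to the holder.

apply_moves:
  increments:
    - [30,-6,0,0,0,0,1]
    - [55,-11,0,0,0,0,1]
    - [60,-12,0,0,0,0,1]
    - [60,-12,0,0,0,0,1]
    - [60,-12,0,0,0,0,1]
    - [55,-11,0,0,0,0,1]
    - [40,-9,0,0,0,0,1]
    - [15,-4,0,0,0,0,1]

```text
t: 16.85
eef_pos: [0.5414, 0.174, 0.2509]
tool_rot: [-0.004, 0.778, 0.628, -0.009]
contact_force: [-0.5, -0.1, -2.3]
gripper_width: 0.284
```

```bash
python3 - <<'E'
from h import *
rem([.5481,.1984,.246])
E
```

```text
t 16.85 tcp [0.5414 0.174  0.2509] F [-0.49 -0.11 -2.29] w 0.284
rem mm tool [25.3  1.5  4.7]
tilt rotvec tool deg [-0.98  0.47 -0.  ] xaxis [ 0.211  0.977 -0.008]
```

apply_moves:
  increments:
    - [16,1,5,-0.5,0.3,0,1]
    - [8,1,20,-0.4,0.2,0,1]
    - [0,0,30,0,0,0,1]
    - [0,0,20,0,0,0,1]
    - [0,0,5,0,0,0,1]
    - [0,0,0,0,0,0,1]
    - [0,0,0,0,0,0,1]
    - [0,0,0,0,0,0,1]

```text
t: 17.85
eef_pos: [0.5507, 0.1921, 0.1671]
tool_rot: [0.001, 0.781, 0.625, -0.0]
contact_force: [0.2, -0.5, -2.6]
gripper_width: 0.286
```

```bash
python3 - <<'E'
from h import *
import cv2
rem([.5481,.1984,.1300])
cal=imaging.get_calibration("wrist")
w=imaging.read_camera("wrist")[:,:,::-1]
z=cv2.resize(w[130:350,230:410],None,fx=2.5,fy=2.5,interpolation=2)
s=cv2.resize(imaging.read_camera("side")[220:310,290:360,::-1],None,fx=5,fy=5,interpolation=2)
c=np.zeros((550,800,3),np.uint8);c[:,:450]=z;c[:450,450:]=s
cv2.imwrite("pics/w8.png",c)
p=bot.get_obs()["eef_pos"]
for d in(-.068,-.026):
  q=proj("wrist",p+[0,0,d],cal);r=proj("side",p+[0,0,d]);print((q-[230,130])*2.5,(r-[290,220])*5+[450,0])
H=np.array([.5475,.198,.055]);print((proj("wrist",H,cal)-[230,130])*2.5,(proj("side",H)-[290,220])*5+[450,0])
E
```

```text
t 17.85 tcp [0.5507 0.1921 0.1671] F [ 0.21 -0.49 -2.58] w 0.286
rem mm tool [ 5.6 -3.9 37.1]
tilt rotvec tool deg [ 0.09  0.11 -0.  ] xaxis [ 0.219  0.976 -0.002]
[221.6099686  202.41744802] [606.62239003 164.0303198 ]
[221.63515862 256.03229887] [608.4904511   91.14369355]
[236.05428882 151.91091344] [607.46225406 245.75911203]
```

View pics/w8.png

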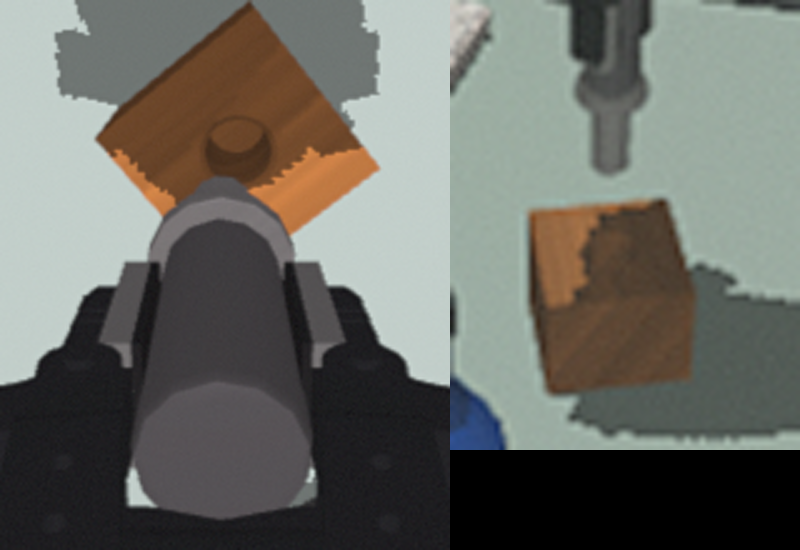

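The hole is at (238,149), against a projected (236,152), so the target holds. I'll centre over it with the tip about 7 mm above the block.

apply_moves:
  increments:
    - [5.6,-3.9,8,0,0,0,1]
    - [0,0,14,0,0,0,1]
    - [0,0,8,0,0,0,1]
    - [0,0,3,0,0,0,1]
    - [0,0,0,0,0,0,1]
    - [0,0,0,0,0,0,1]
    - [0,0,0,0,0,0,1]
    - [0,0,0,0,0,0,1]

```text
t: 18.95
eef_pos: [0.5479, 0.1993, 0.1319]
tool_rot: [0.001, 0.781, 0.625, -0.0]
contact_force: [0.5, 0.1, -2.6]
gripper_width: 0.29
```

```bash
python3 - <<'E'
from h import *
import cv2
rem([.5481,.1984,.1250])
cal=imaging.get_calibration("wrist")
w=imaging.read_camera("wrist")[:,:,::-1]
z=cv2.resize(w[130:350,230:410],None,fx=2.5,fy=2.5,interpolation=2)
cv2.imwrite("pics/w9.png",z)
E
```

```text
t 18.95 tcp [0.5479 0.1993 0.1319] F [ 0.45  0.08 -2.57] w 0.29
rem mm tool [-0.8  0.4  6.9]
tilt rotvec tool deg [ 0.1   0.08 -0.  ] xaxis [ 0.219  0.976 -0.001]
```

View pics/w9.png

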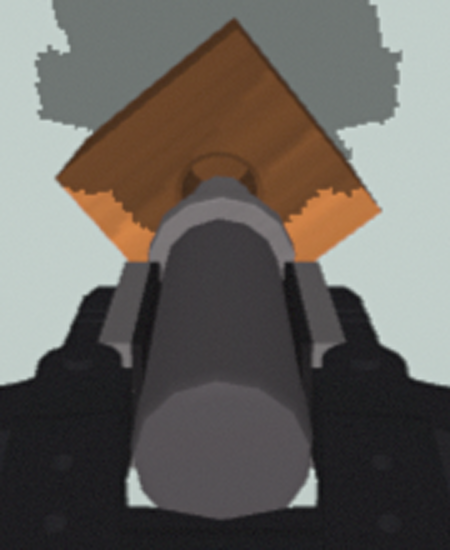

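Well centred: the hole spans x 182–256 and the rod is at about 221. Lowering.

apply_moves:
  increments:
    - [-0.5,0.2,2,0,0,0,1]
    - [0,0,2,0,0,0,1]
    - [0,0,2,0,0,0,1]
    - [0,0,2,0,0,0,1]
    - [0,0,2,0,0,0,1]
    - [0,0,2,0,0,0,1]
    - [0,0,2,0,0,0,1]
    - [0,0,2,0,0,0,1]

```text
t: 20.0
eef_pos: [0.5481, 0.1988, 0.1149]
tool_rot: [0.001, 0.781, 0.625, 0.0]
contact_force: [-0.4, 0.1, -2.9]
gripper_width: 0.285
```

```bash
python3 - <<'E'
from h import *
rem([.5481,.1984,.0812]);print(bot.get_obs()["torque"].round(2))
E
```

```text
t 20.0 tcp [0.5481 0.1988 0.1149] F [-0.37  0.14 -2.86] w 0.285
rem mm tool [-0.3 -0.  33.7]
tilt rotvec tool deg [ 0.11  0.08 -0.  ] xaxis [ 0.219  0.976 -0.001]
[-0.01  0.   -0.02]
```

The tip is about 8 mm into the hole with no contact.

apply_moves:
  increments:
    - [0,0,5,0,0,0,1]
    - [0,0,5,0,0,0,1]
    - [0,0,5,0,0,0,1]
    - [0,0,5,0,0,0,1]
    - [0,0,4,0,0,0,1]
    - [0,0,3,0,0,0,1]
    - [0,0,2,0,0,0,1]
    - [0,0,1,0,0,0,1]

```text
t: 21.0
eef_pos: [0.5481, 0.1987, 0.0825]
tool_rot: [0.001, 0.781, 0.625, -0.0]
contact_force: [-0.0, -0.8, -2.9]
gripper_width: 0.29
```

```bash
python3 - <<'E'
from h import *
rem([.5481,.1984,.0812]);print(bot.get_obs()["torque"].round(2))
E
```

```text
t 21.0 tcp [0.5481 0.1987 0.0825] F [-0.03 -0.8  -2.86] w 0.29
rem mm tool [-0.2  0.1  1.3]
tilt rotvec tool deg [0.09 0.09 0.  ] xaxis [ 0.219  0.976 -0.002]
[-0.02  0.02 -0.03]
```

apply_moves:
  increments:
    - [0,0,0.7,0,0,0,1]
    - [0,0,0.7,0,0,0,1]
    - [0,0,0.6,0,0,0,1]
    - [0,0,0.5,0,0,0,1]
    - [0,0,0.3,0,0,0,1]
    - [0,0,0,0,0,0,1]
    - [0,0,0,0,0,0,1]
    - [0,0,0,0,0,0,1]

```text
t: 22.0
eef_pos: [0.5483, 0.1987, 0.0812]
tool_rot: [0.001, 0.781, 0.625, 0.0]
contact_force: [-2.4, -1.1, 3.4]
gripper_width: 0.289
```

```bash
python3 - <<'E'
from h import *
rem([.5481,.1984,.0812]);print(bot.get_obs()["torque"].round(2))
E
```

```text
t 22.0 tcp [0.5483 0.1987 0.0812] F [-2.37 -1.12  3.4 ] w 0.289
rem mm tool [-0.3 -0.1  0. ]
tilt rotvec tool deg [0.11 0.04 0.  ] xaxis [ 0.219  0.976 -0.001]
[-0.13  0.41  0.02]
```

The collar is seated: same TCP height as at the grasp, and the force has turned upward. Opening.

apply_moves:
  increments:
    - [0,0,0,0,0,0,-1]
    - [0,0,0,0,0,0,-1]
    - [0,0,0,0,0,0,-1]
    - [0,0,0,0,0,0,-1]
    - [0,0,0,0,0,0,-1]
    - [0,0,0,0,0,0,-1]
    - [0,0,0,0,0,0,-1]
    - [0,0,0,0,0,0,-1]

```text
t: 23.0
eef_pos: [0.5493, 0.1992, 0.0811]
tool_rot: [0.001, 0.781, 0.625, 0.001]
contact_force: [-0.1, 0.8, -0.3]
gripper_width: 0.995
```

apply_moves:
  increments:
    - [0,0,-10,0,0,0,-1]
    - [0,0,-25,0,0,0,-1]
    - [0,0,-35,0,0,0,-1]
    - [0,0,-40,0,0,0,-1]
    - [0,0,-30,0,0,0,-1]
    - [0,0,-15,0,0,0,-1]
    - [0,0,0,0,0,0,-1]
    - [0,0,0,0,0,0,-1]

```text
t: 24.0
eef_pos: [0.5481, 0.1987, 0.2428]
tool_rot: [0.001, 0.781, 0.625, 0.001]
contact_force: [-0.2, 0.4, -0.4]
gripper_width: 1.001
```

```bash
python3 - <<'E'
from h import *
import cv2
rem([.547,.198,.246])
cv2.imwrite("pics/s9.png",cv2.resize(imaging.read_camera("side")[130:330,230:430,::-1],None,fx=3,fy=3,interpolation=2))
cv2.imwrite("pics/t9.png",cv2.resize(imaging.read_camera("top")[120:320,130:530,::-1],None,fx=2,fy=2,interpolation=2))
E
```

```text
t 24.0 tcp [0.5481 0.1987 0.2428] F [-0.22  0.39 -0.44] w 1.001
rem mm tool [-0.9 -0.9 -3.2]
tilt rotvec tool deg [ 0.2  -0.01 -0.  ] xaxis [0.219 0.976 0.   ]
```

View pics/s9.png

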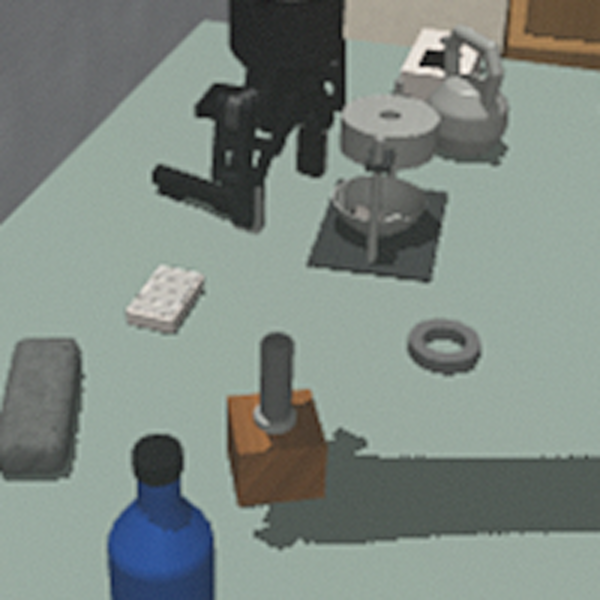

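View pics/t9.png

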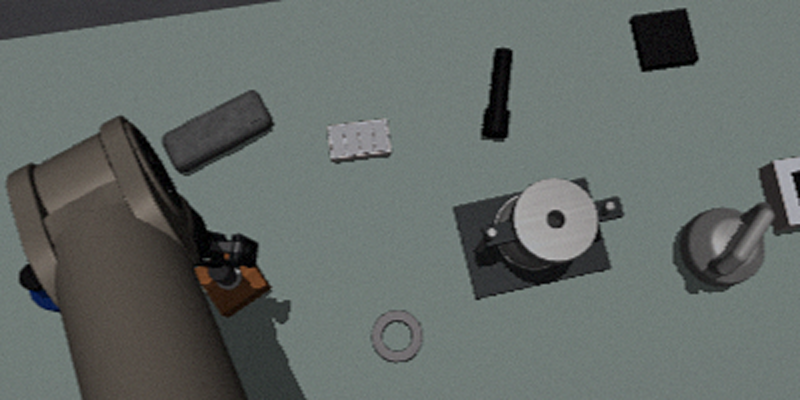

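The side view shows the drift upright with its collar on the block at (275,415). The bore is empty, the bowl stands upright under the weight, and the sleeve lies in it at about (365,213). The bystanders in view haven't moved, so I'm handing in.

```bash
python3 - <<'E'
from station import bot
print(bot.hand_in())
E
```

```text
the job is handed in; nothing more can be done
None
```

I pressed the sleeve out of the weight and into the key bowl, then stood the drift back in its holder. The job was handed in at about 24 s of the 64 s allowed, and `bot.hand_in()` gives no verdict.

- **Finding the bore:** The top and side cameras put the bore top at about (0.547, -0.2155, 0.135). The wrist camera disagreed by about 2 mm (y ≈ -0.217), so I aimed between the two and re-checked close up before entering.
- **Pressing:** I lowered the drift about 1 mm per step. Wrist forces read at the end of each call stayed at or below about 6 N of contact, but peaks between readings were not recorded. The rod leaned slightly on the +x side of the bore at one point, so I eased it back 1 mm.
- **Last checks:**
  - **Bore and sleeve:** The bore is empty and the sleeve lies in the bowl, partly hidden by a post in the side view.
  - **Bowl:** It stands upright under the weight. I judged this by eye and did not measure its position.
  - **Drift:** It is upright with its collar on the block. The tool was at the same height (0.0812 m) when I set it down as when I picked it up.
  - **Bystanders:** None in view looked shifted. The bottle was mostly hidden by the arm in the last top view, but it looked in place from the side.
  - **Gripper:** It is open and clear of everything.

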